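# Pack the clay textile tools into their fitted foam trays

## Task

Four whole clay finds stand among the sherds on the sorting table: a disc, a pyramid and a bar-shaped loom weight and a small spindle whorl. Pack each one into the foam-lined tray whose cut-out was made to its outline and size: set it down gently, upright on its foot as it stands now, fully down on the bottom of the cut-out. Leave the small loose sherd and the loupe where they are.

Things in the scene. Friction and masses are not known exactly. Their poses are not given: they have to be found in the camera images.
- disc_weight_mid (a point): Disc loom weight: a thick round disc, 56 mm across and 26 mm high, with upright sides and one 12 mm hole down its middle, about 0.1 kg. Fired brown clay, loose on the table; it may lie in any of the four places of the row nearer to the robot. Point: its centre, half-way up; z up.
- pyramid_weight_mid (a point): Pyramid loom weight: a blunt four-sided pyramid 50 mm high, 42 x 42 mm square at the foot and 28 x 28 mm at the flat top, small string hole through the sides near the top, about 0.1 kg. Its faces look along its own x and y. Fired brown clay, loose on the table; it may lie in any of the four places of the row nearer to the robot. Point: its centre, half-way up; z up. Turned by up to 45 degrees.
- bar_weight_mid (a point): Bar loom weight: an oblong block with rounded corners, 32 mm (its own x) by 66 mm (its own y), 26 mm high, upright sides, a hole near each end of its top, about 0.08 kg. Fired brown clay, loose on the table; it may lie in any of the four places of the row nearer to the robot. Point: its centre, half-way up; z up. Turned by up to 52 degrees.
- spindle_whorl_mid (a point): Spindle whorl: a small barrel-shaped clay bead 36 mm across and 28 mm high (36 mm wide from 10 to 21 mm above its foot, 24 mm at the foot), a 9 mm hole down its middle, about 0.04 kg. Fired brown clay, loose on the table; it may lie in any of the four places of the row nearer to the robot. Point: its centre, half-way up; z up.
- disc_tray: Off-white card tray, fixed, 21 mm high, its dark grey foam filling 20 mm high. Size 94 x 94 mm with a round cut-out 68 mm across, for the disc loom weight. The cut-out is 8 mm deep, its flat bottom 12 mm above the table. Origin: centre of its underside, below the middle of the cut-out; z up. The trays lie in a bow beyond the finds, in any order, turned up to 40 degrees.
- pyramid_tray: Off-white card tray, fixed, 21 mm high, its dark grey foam filling 20 mm high. Size 82 x 82 mm with a square cut-out 54 x 54 mm, sides along its own x and y, for the pyramid loom weight. The cut-out is 8 mm deep, its flat bottom 12 mm above the table. Origin: centre of its underside, below the middle of the cut-out; z up. The trays lie in a bow beyond the finds, in any order, turned up to 40 degrees.
- bar_tray: Off-white card tray, fixed, 21 mm high, its dark grey foam filling 20 mm high. Size 70 mm (its own x) by 104 mm (its own y) with an oblong cut-out 44 x 78 mm, long side along its own y, for the bar loom weight. The cut-out is 8 mm deep, its flat bottom 12 mm above the table. Origin: centre of its underside, below the middle of the cut-out; z up. The trays lie in a bow beyond the finds, in any order, turned up to 40 degrees.
- whorl_tray: Off-white card tray, fixed, 21 mm high, its dark grey foam filling 20 mm high. Size 74 x 74 mm with a round cut-out 48 mm across, for the spindle whorl. The cut-out is 8 mm deep, its flat bottom 12 mm above the table. Origin: centre of its underside, below the middle of the cut-out; z up. The trays lie in a bow beyond the finds, in any order, turned up to 40 degrees.
- loose_sherd: Small broken potsherd, 39 x 37 mm, 14 mm high, lying loose between the row of finds and the trays, to be left alone. Origin: centre of its underside.
- loupe: Black round eye loupe, 32 mm across, 27 mm high, standing loose between the row of finds and the trays, to be left alone. Origin: centre of its underside.
Not all that is in view belongs to the job. Leave any purple look-alike of the part that bears spindle_whorl_mid alone.

How it is judged:
By the outcome, as a careful person would: the job done as asked, in the order asked, and still so for the second after the job is handed in, with the robot touching nothing.
It also fails if it takes over 106 s, if anything falls off the work surface, if the arm or the gripper's body presses on something with over 40 N, if the wrist force passes 120 N, or if a joint passes its speed limit or range.

## Robot

A 6-joint arm with a two-finger parallel gripper is mounted at the origin on the work surface; the furniture and walls round the work are solid. World frame = base frame: x ahead of the robot, y to its left, z up, the work surface at z = 0. Lengths are in m, angles in rad, forces in N, time in s.
With the tool pointing down it reaches from about 0.35 to 0.975 m from the base axis. Payload 17.4 kg.
Tool frame: the origin (TCP) lies on the mounting face of the last link; the fingertips stand 173 mm ahead of it and the grasp point (between the pads) lies 155 mm ahead of it; z points along the fingers, y is the direction in which the jaws open and shut (so a half turn about z gives the same grasp; the last joint's range is limited). The gripper opens to 85 mm and grips with 20 to 120 N. Pads are 22 mm wide; open, the fingers measure 114 mm over their backs; the gripper's body (76 mm by 85 mm) begins 54 mm behind the grasp point. The pads swing forward as they close: fully open they stand 13 mm farther back than shut.
Start: joints at [1.209, 0.116, 1.442, -0, 1.584, -0.038], TCP at [0.215, 0.64, 0.405] pointing down, gripper open.
Joint ranges: [-2.83, 2.83], [-0.83, 2.19], [0.07, 2.5], [-1.14, 4.28], [0.01, 3], [-2.97, 2.97]. Speed limits (rad/s): [1.89, 1.89, 2.22, 3.14, 3.14, 3.14].

## Interface

Orientations are given as [roll, pitch, yaw] about the fixed x, y, z axes, in that order (R = Rz(yaw) Ry(pitch) Rx(roll)).
In Python, from plant import * gives the robot as it stands.
- The arm moves only by the tool apply_moves, never from a script. Its argument "series" is a list of rows, each a list of 2 entries, a list of its own where there are three numbers: the shift along the tool's x, y, z in mm, then the turn about the tool's z in rad. A call has 1 to 10 rows; each row shifts and turns the commanded pose from where the row before left it, along the tool's axes as they then stand; what a row does not reach is not made up. A row lasts 1/10 s, in which the tool goes at most 50 mm and 8.59 degrees, less where a joint would pass 70% of its speed; a pose out of reach is approached as far as the arm can. A call with a gripper value outside its range is refused whole. "claw" is the opening, from -1 (shut) to 1 (fully open), so that 0 is half open, set as the call begins (left out, the last holds). The fingers move at their own pace and stop on an object; "squeeze" is the grip in N (left out, the last holds). Time passes only in rows, so rows that do not move let the fingers close. It gives the time, the measured TCP pose, the force and the opening at its end, in the units of the state.
- get_obs(): the state, without advancing time (a new reading comes with each control period).
- snapshot(name): name is "side" or "top" or "wrist"; returns a dict with "pixels" (480x640x3 uint8, red, green, blue), "fx", "fy", "cx", "cy" (pixels), "rvec" (rotation vector, rad) and "tvec" (3), from world to camera coordinates, as OpenCV has them; the wrist camera has in their place "T_tool_cam" (4x4, takes a point from camera to tool coordinates, whose origin is the TCP and whose axes are the flange's). Camera axes: x right, y down, z forward; pixel columns grow to the right and rows downward; lengths in m; the calibration is good to about 2 mm. The wrist camera is an equidistant fisheye: a pixel r from the principal point sees the ray r / f radians off the axis. A picture is of the moment at which its call begins: read the wrist's pose just before it. There is no depth.
- finish_job(): hands the job in, once; it reports no verdict.
The state is a dict: "t": time; "joint_positions": joint angles; "qvel": joint speeds; "effort": joint torques, N m; "eef_pos": TCP position; "tcp_rot": TCP orientation; "ft_force": force on the tool from outside, world axes, zero at the start; "torque": the same for the moment, N m; "opening": opening from 0.0 (shut) to 1.0 (fully open).
Only numpy, scipy, OpenCV 4.12 (cv2) and the standard library are available. Lean on these libraries where they do the work, as an engineer would, in place of code of your own. Each camera call takes 0.05 s, during which the arm holds its last target.

## Working session

There is one attempt and no reset: what is moved stays moved. The work goes in short steps, Python scripts to look and compute and a tool call to move; the robot and the scene stay as the last step left them, time stands still between calls to the robot, and variables do not carry over. Pictures are saved under pics/ and viewed, and the job is handed in when it is done.

Besides the shell and the picture viewer there is one more tool, called after ">>>" by a JSON object that holds its "fn" and its "kwargs". apply_moves: Moves the arm, as the interface text tells. Its arguments: {"type":"object","properties":{"series":{"type":"array","items":{"type":"array"}},"claw":{"type":"number"},"squeeze":{"type":"number"}},"required":["series"]}

```bash
ls; mkdir -p pics
python3 - <<'E'
from plant import *
import cv2
o=get_obs(); print(o)
for n in ["top","side","wrist"]:
    s=snapshot(n); cv2.imwrite(f"pics/{n}0.png",s["pixels"][:,:,::-1]); print(n,{k:v for k,v in s.items() if k!="pixels"})
E
```

```text
pics
{'t': 0.0, 'joint_positions': array([ 1.20920134e+00,  1.16455087e-01,  1.44225514e+00, -5.17379959e-06,
        1.58399289e+00, -3.77840436e-02]), 'qvel': array([-3.71502414e-04,  5.91591025e-04, -7.49422351e-04, -8.22836862e-05,
       -1.09672300e-03,  6.56410929e-05]), 'effort': array([-1.14012459e-03, -7.31957531e+01, -6.32512379e+01, -5.31654234e-05,
        5.75481565e-03, -4.20632182e-05]), 'eef_pos': array([0.21477314, 0.6399248 , 0.40398919]), 'tcp_rot': array([-3.14048279e+00, -3.67780112e-05,  2.81778163e+00]), 'ft_force': array([ 0.10227277,  0.36259539, -0.23746712]), 'torque': array([0.01074881, 0.02439815, 0.01243267]), 'opening': 1.001857417681301}
top {'fx': 566.7371143656793, 'fy': 566.7371143656793, 'cx': 325.70588489642853, 'cy': 234.12156843538395, 'rvec': array([ 2.15836757, -2.13635872,  0.1402798 ]), 'tvec': array([-0.0159022 ,  0.48245327,  1.24540793])}
side {'fx': 524.0539961458691, 'fy': 524.0539961458691, 'cx': 326.1043171771996, 'cy': 242.36765084057842, 'rvec': array([ 2.2154199 , -0.11296836,  0.04237687]), 'tvec': array([-0.49910092,  0.08640848,  1.00413813])}
wrist {'fx': 371.64829954431775, 'fy': 371.64829954431775, 'cx': 319.37112536400247, 'cy': 241.02375270041946, 'T_tool_cam': array([[ 5.12375188e-04, -9.63112800e-01, -2.69097513e-01,
         6.96794317e-02],
       [ 9.99999827e-01,  5.71024406e-04, -1.39673584e-04,
         7.63118255e-04],
       [ 2.88182665e-04, -2.69097395e-01,  9.63112926e-01,
         3.13450809e-02],
       [ 0.00000000e+00,  0.00000000e+00,  0.00000000e+00,
         1.00000000e+00]])}
```

View pics/top0.png

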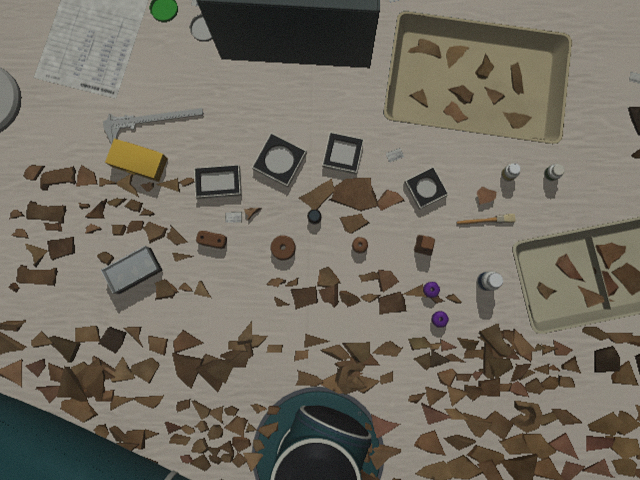

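View pics/side0.png

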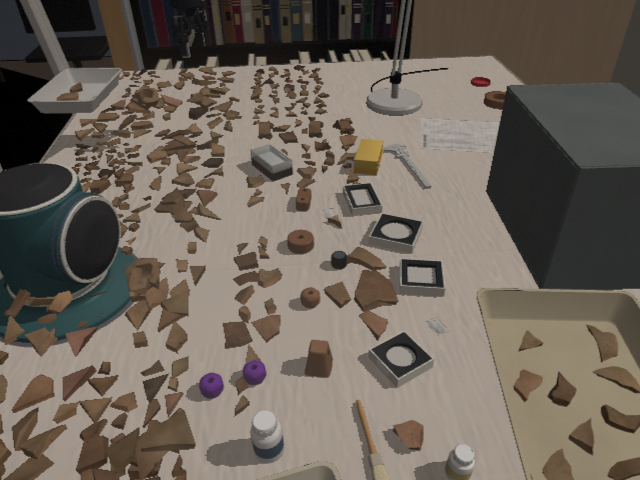

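View pics/wrist0.png

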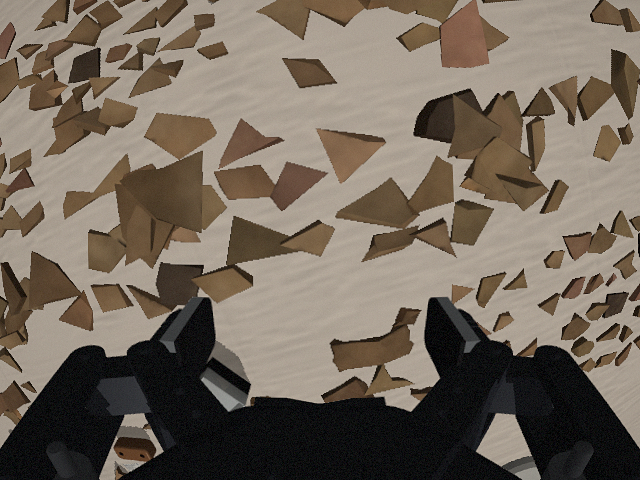

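The top view shows the row of finds: bar (211,240), disc (283,247), whorl (360,245) and pyramid (425,244). The purple whorl look-alikes are at (431,289) and (440,319), so I'll leave those. The trays are an oblong one (218,182), a large round one (279,160), a square one (344,153) and a small round one (425,188). The loupe is at (314,216) and the small sherd near (253,213).

```bash
cat > h.py <<'E'
from plant import *
import cv2, numpy as np
from scipy.spatial.transform import Rotation as R
def ray(s,uv,o=None):
    u=np.array(uv,float)
    if "rvec" in s:
        Rm=cv2.Rodrigues(s["rvec"])[0]; d=np.array([(u[0]-s["cx"])/s["fx"],(u[1]-s["cy"])/s["fy"],1.])
        return -Rm.T@s["tvec"], Rm.T@d
    d=u-[s["cx"],s["cy"]]; r=np.hypot(*d)+1e-12; th=r/s["fx"]
    dc=np.array([d[0]/r*np.sin(th),d[1]/r*np.sin(th),np.cos(th)])
    T=tool(o)@s["T_tool_cam"]; return T[:3,3],T[:3,:3]@dc
def tool(o):
    T=np.eye(4);T[:3,:3]=R.from_euler("xyz",o["tcp_rot"]).as_matrix();T[:3,3]=o["eef_pos"];return T
def w(s,uv,z,o=None):
    c,d=ray(s,uv,o); return (c+d*(z-c[2])/d[2])[:2]
def proj(s,P,o=None):
    P=np.atleast_2d(P).astype(float)
    if "rvec" in s:
        K=np.array([[s["fx"],0,s["cx"]],[0,s["fy"],s["cy"]],[0,0,1.]])
        return cv2.projectPoints(P,s["rvec"],s["tvec"],K,None)[0][:,0]
    T=np.linalg.inv(tool(o)@s["T_tool_cam"]); q=P@T[:3,:3].T+T[:3,3]
    r=np.hypot(q[:,0],q[:,1])+1e-12; th=np.arctan2(r,q[:,2])
    return np.c_[s["cx"]+s["fx"]*th*q[:,0]/r, s["cy"]+s["fx"]*th*q[:,1]/r]
E
python3 - <<'E'
from h import *
import pickle
s=snapshot("top"); pickle.dump(s,open("top.pkl","wb"))
print("cam",ray(s,(0,0))[0])
im=s["pixels"][:,:,::-1]
c=cv2.resize(im[125:265,185:455],(800,415),interpolation=cv2.INTER_CUBIC); cv2.imwrite("pics/c1.png",c)
for n,uv,z in [("bar",(211,240),.026),("disc",(283,247),.026),("whorl",(360,245),.028),("pyr",(425,244),.05),("bT",(218,182),.02),("dT",(279,160),.02),("pT",(344,153),.02),("wT",(425,188),.02),("loupe",(314,216),.027),("sherd",(253,213),.01),("boxcorner",(225,65),0),("boxcorner",(370,66),0)]:
    print(n,w(s,uv,z).round(4))
E
```

```text
cam [ 0.30802267 -0.02021527  1.2995262 ]
bar [0.4675 0.2491]
disc [0.4532 0.0854]
whorl [ 0.4593 -0.0886]
pyr [ 0.4603 -0.2315]
bT [0.6035 0.2393]
dT [0.6571 0.0994]
pT [ 0.6752 -0.0514]
wT [ 0.5938 -0.2383]
loupe [0.5248 0.0162]
sherd [0.5334 0.1577]
boxcorner [0.8973 0.2371]
boxcorner [ 0.8976 -0.1132]
```

View pics/c1.png

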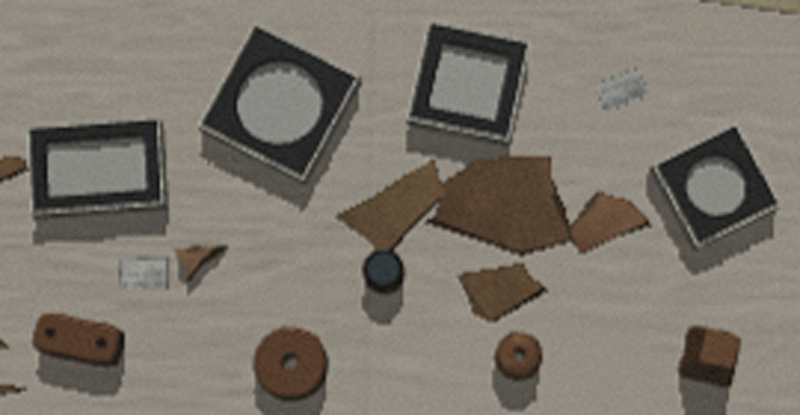

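```bash
cat > fit.py <<'E'
from h import *
from scipy.optimize import minimize
def prism(poly0,poly1,z0,z1):
    return np.r_[np.c_[poly0,np.full(len(poly0),z0)],np.c_[poly1,np.full(len(poly1),z1)]]
def circ(r,n=40):
    a=np.linspace(0,2*np.pi,n,endpoint=False);return np.c_[np.cos(a),np.sin(a)]*r
def rect(a,b,c=0):
    if c==0:return np.array([[-a,-b],[a,-b],[a,b],[-a,b]])/2.
    return np.concatenate([circ(c,16)+[sx*(a/2-c),sy*(b/2-c)] for sx in(1,-1) for sy in (1,-1)])
M={"disc":prism(circ(.028),circ(.028),0,.026),
"pyr":prism(rect(.042,.042),rect(.028,.028),0,.05),
"bar":prism(rect(.032,.066,.008),rect(.032,.066,.008),0,.026),
"whorl":np.r_[prism(circ(.012),circ(.018),0,.010),prism(circ(.018),circ(.012),.021,.028)]}
def place(P,p):
    c,s=np.cos(p[2]),np.sin(p[2]); Q=P.copy();Q[:,0]=p[0]+c*P[:,0]-s*P[:,1];Q[:,1]=p[1]+s*P[:,0]+c*P[:,1];return Q
def fit(s,mask,P,p0,yaw=True,o=None,k=8):
    ys,xs=np.nonzero(mask); x0,y0=xs.min()-15,ys.min()-15; W,H=xs.max()-x0+15,ys.max()-y0+15
    m=np.zeros((H,W),np.float32); yy,xx=np.clip(np.arange(y0,y0+H),0,479),np.clip(np.arange(x0,x0+W),0,639)
    m=mask[np.ix_(yy,xx)].astype(np.float32)
    def ren(p):
        q=proj(s,place(P,p),o); h=cv2.convexHull(((q-[x0,y0]+.5)*k*16-8).astype(np.int32))
        b=np.zeros((H*k,W*k),np.uint8);cv2.fillPoly(b,[h],255,shift=4);return cv2.resize(b,(W,H),interpolation=cv2.INTER_AREA)/255.
    def cost(v):
        p=[v[0]/1000,v[1]/1000,v[2]/30 if yaw else 0.]; r=ren(p); return np.abs(r-m).sum()/m.sum()
    best=None
    for y0_ in ([p0[2]] if not yaw else [p0[2]-.2,p0[2],p0[2]+.2]):
        v0=np.array([p0[0]*1000,p0[1]*1000,y0_*30])
        r=minimize(cost,v0,method="Nelder-Mead",options=dict(initial_simplex=np.r_[[v0],v0+np.diag([5,5,4])],maxiter=200))
        if best is None or r.fun<best.fun:best=r
    return best.x/[1000,1000,30],best.fun
def brown(s,uv):
    h=cv2.cvtColor(s["pixels"],cv2.COLOR_RGB2HSV); 
    m=((h[...,1]>85)&((h[...,0]<20)|(h[...,0]>170))&(h[...,2]>15)).astype(np.uint8)
    m=cv2.morphologyEx(m,cv2.MORPH_CLOSE,np.ones((3,3)))
    n,l=cv2.connectedComponents(m); i=l[uv[1],uv[0]]
    if i==0:
        ys,xs=np.nonzero(l); j=np.argmin((xs-uv[0])**2+(ys-uv[1])**2); i=l[ys[j],xs[j]]
    m=(l==i).astype(np.uint8)
    c,_=cv2.findContours(m,cv2.RETR_EXTERNAL,cv2.CHAIN_APPROX_NONE);cv2.drawContours(m,c,-1,1,-1);return m>0
def foam(s,uv,o=None):
    # uv: pixel inside cutout ; dark pixels nearby
    g=cv2.GaussianBlur(s["pixels"],(3,3),0).max(2)
    return g
E
python3 - <<'E'
from fit import *
import pickle
s=pickle.load(open("top.pkl","rb"))
I=dict(bar=((211,240),(.467,.249,-.1)),disc=((283,242),(.453,.085,0)),whorl=((360,241),(.459,-.089,0)),pyr=((425,244),(.46,-.23,.1)))
for n,(uv,p) in I.items():
    m=brown(s,uv); print(n,m.sum(),*[x.round(4) for x in fit(s,m,M[n],p,n in("bar","pyr"))])
g=s["pixels"].max(2)
for n,uv,r in [("bT",(218,181),24),("dT",(279,159),27),("pT",(344,153),21),("wT",(425,188),22)]:
    m=np.zeros_like(g); m[(g<75)]=1
    k=np.zeros_like(m);cv2.circle(k,uv,r+3,1,-1);m&=k
    n_,l,st,_=cv2.connectedComponentsWithStats(m); i=1+np.argmax(st[1:,4]); m=(l==i).astype(np.uint8)
    c,h=cv2.findContours(m,cv2.RETR_CCOMP,cv2.CHAIN_APPROX_NONE)
    a=[w(s,q[0],.02) for q in max(c,key=cv2.contourArea)]; rr=cv2.minAreaRect((np.array(a)*1000).astype(np.float32))
    hol=[q for q,hh in zip(c,h[0]) if hh[3]>=0]; q=max(hol,key=cv2.contourArea); b=cv2.minAreaRect((np.array([w(s,x[0],.02) for x in q])*1000).astype(np.float32))
    print(n,m.sum(),"outer",np.round(rr[0],1),np.round(rr[1],1),round(rr[2],1)," hole",np.round(b[0],1),np.round(b[1],1),round(b[2],1))
E
python3 - <<'E'
from h import *
s=snapshot("wrist"); o=get_obs()
for uv,y in [((213,300),-.0425),((430,300),.0425),((213,340),-.0425),((181,300),-.0425),((164,347),-.0425)]:
    d=np.array(uv)-[s["cx"],s["cy"]]; r=np.hypot(*d);t=r/s["fx"];v=s["T_tool_cam"][:3,:3]@np.r_[d/r*np.sin(t),np.cos(t)];c=s["T_tool_cam"][:3,3]
    print(uv,(c+v*(y-c[1])/v[1]).round(4))
E
```

```text
bar 366 [ 0.4713  0.251  -0.2412] 0.2174
disc 456 [0.4538 0.0866 0.0678] 0.118
whorl 179 [ 0.4621 -0.0885 -0.0208] 0.1504
pyr 288 [ 0.4648 -0.2379 -0.1916] 0.2033
bT 573 outer [607.9 242.7] [64.  98.7] 5.0  hole [605.5 241.4] [46.  81.1] 5.0
dT 804 outer [660.6 100.2] [88.1 87.9] 63.2  hole [657.3  99.5] [67.3 66.2] 45.3
pT 548 outer [678.8 -48.5] [76.6 75.6] 78.2  hole [676.  -48.5] [58.3 56.3] 77.6
wT 562 outer [ 596.7 -242.3] [67.4 69. ] 27.4  hole [ 593.9 -240.6] [49.  46.6] 44.3
(213, 300) [ 0.0074 -0.0425  0.1652]
(430, 300) [0.012  0.0425 0.1553]
(213, 340) [-0.0077 -0.0425  0.1586]
(181, 300) [ 0.0224 -0.0425  0.1321]
(164, 347) [ 0.0158 -0.0425  0.1144]
```

```bash
cat > plan.py <<'E'
from h import *
import sys,json,math
def Ry(y): c,s=math.cos(y),math.sin(y); return np.array([[c,s,0],[s,-c,0],[0,0,-1.]])
def plan(wps,start=None,vmax=46,wmax=.14,rnd=0):
    """wps: list of (x,y,z,yaw[,vmax]) TCP; rounding-aware rows"""
    if start is None:
        o=get_obs(); p=o["eef_pos"].copy(); y=o["tcp_rot"][2]
    else: p=np.array(start[:3],float);y=start[3]
    rows=[]
    for wp in wps:
        v=wp[4] if len(wp)>4 else vmax
        t=np.array(wp[:3]); dy=wp[3]-y
        n=max(1,math.ceil(np.linalg.norm(t-p)*1000/v),math.ceil(abs(dy)/wmax)); p0=p.copy();y0=y
        for k in range(1,n+1):
            f=k/n; d=Ry(y).T@((p0+(t-p0)*f)-p)*1000; d=np.round(d,rnd)
            a=round(-(y0+(wp[3]-y0)*f-y),2)
            p=p+Ry(y)@d/1000; y-=a
            rows.append([[float(x) if rnd else int(x) for x in d],a])
    for i in range(0,len(rows),10): print(json.dumps(rows[i:i+10]))
    print(len(rows),"end",p.round(4),round(y,3))
E
python3 -c "
from plan import *
plan([(.42,0,.40,0.)])"
```

```text
[[[-19, -26, 0], 0.13], [[-22, -23, 0], 0.14], [[-25, -20, 1], 0.13], [[-28, -16, 0], 0.14], [[-29, -12, 0], 0.13], [[-31, -9, 0], 0.14], [[-32, -4, 0], 0.13], [[-32, 0, 1], 0.13], [[-31, 4, 0], 0.14], [[-31, 9, 0], 0.13]]
[[[-30, 13, 0], 0.14], [[-27, 16, 0], 0.13], [[-25, 20, 1], 0.13], [[-22, 23, 0], 0.14], [[-19, 26, 0], 0.13], [[-15, 28, 0], 0.14], [[-11, 30, 1], 0.13], [[-8, 32, 0], 0.14], [[-2, 31, 0], 0.13], [[1, 32, 0], 0.13]]
[[[6, 32, 0], 0.14]]
21 end [ 0.4205 -0.      0.4004] -0.002
```

>>> {"fn": "apply_moves", "kwargs": {"series": [[[-19,-26,0],0.13],[[-22,-23,0],0.14],[[-25,-20,1],0.13],[[-28,-16,0],0.14],[[-29,-12,0],0.13],[[-31,-9,0],0.14],[[-32,-4,0],0.13],[[-32,0,1],0.13],[[-31,4,0],0.14],[[-31,9,0],0.13]]}}

```text
t: 1.25
eef_pos: [0.3124, 0.3342, 0.4027]
tcp_rot: [3.141, -0.0, 1.472]
ft_force: [0.9, 0.3, -0.2]
opening: 0.999
```

>>> {"fn": "apply_moves", "kwargs": {"series": [[[-30,13,0],0.14],[[-27,16,0],0.13],[[-25,20,1],0.13],[[-22,23,0],0.14],[[-19,26,0],0.13],[[-15,28,0],0.14],[[-11,30,1],0.13],[[-8,32,0],0.14],[[-2,31,0],0.13],[[1,32,0],0.13]]}}

```text
t: 2.25
eef_pos: [0.4102, 0.0296, 0.4008]
tcp_rot: [3.142, -0.0, 0.132]
ft_force: [0.5, 0.3, -0.4]
opening: 1.002
```

>>> {"fn": "apply_moves", "kwargs": {"series": [[[6,32,0],0.14],[[0,0,0],0],[[0,0,0],0],[[0,0,0],0]]}}

```text
t: 2.65
eef_pos: [0.4203, 0.0005, 0.4007]
tcp_rot: [-3.141, -0.0, -0.0]
ft_force: [-0.0, -0.1, 0.8]
opening: 1.001
```

Run:
```python
from h import *
import pickle
o=get_obs(); s=snapshot("wrist"); pickle.dump((s,o),open("w1.pkl","wb")); cv2.imwrite("pics/w1.png",s["pixels"][:,:,::-1]); print(o["t"],o["eef_pos"],o["tcp_rot"],o["joint_positions"].round(2))
```

```text
2.65 [0.42030727 0.0005079  0.40073639] [-3.14145539e+00 -5.38534460e-05 -3.80020685e-04] [-0.06 -0.46  1.95  0.    1.65  1.51]
```

View pics/w1.png

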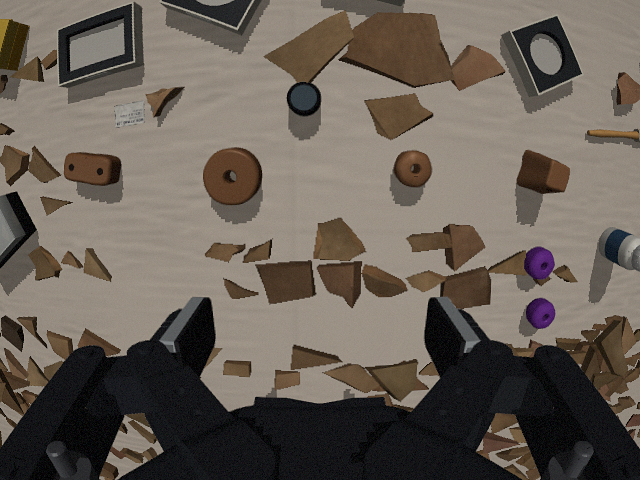

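The wrist view shows the bar (92,169), disc (232,176), brown whorl (412,168) and pyramid (543,172), with the purple whorls at (539,263) and (540,313). Next I'll fit the find models to these outlines and shift ahead to see the trays.

>>> {"fn": "apply_moves", "kwargs": {"series": [[[45,0,0],0],[[45,0,0],0],[[10,0,0],0],[[0,0,0],0],[[0,0,0],0]]}}

```text
t: 3.2
eef_pos: [0.5199, 0.0004, 0.4007]
tcp_rot: [-3.142, 0.001, -0.001]
ft_force: [0.6, -0.2, 0.3]
opening: 1.0
```

Run:
```python
from fit import *
import pickle
o2=get_obs(); s2=snapshot("wrist"); pickle.dump((s2,o2),open("w2.pkl","wb"))
im2=s2["pixels"][:,:,::-1].copy()
s,o=pickle.load(open("w1.pkl","rb")); im=s["pixels"][:,:,::-1].copy()
I=dict(bar=((92,180),(.471,.251,-.2)),disc=((232,190),(.454,.087,0)),whorl=((405,180),(.462,-.088,0)),pyr=((543,172),(.46,-.238,.1)))
for n,(uv,p) in I.items():
    m=brown(s,uv); q,f=fit(s,m,M[n],p,n in("bar","pyr"),o,4); print(n,m.sum(),q.round(4),round(f,3))
    cv2.polylines(im,[cv2.convexHull(proj(s,place(M[n],q),o).astype(np.int32))],1,(0,255,0)); 
cv2.imwrite("pics/w1f.png",im); cv2.imwrite("pics/w2.png",im2)
```

```text
bar 1589 [ 0.4704  0.2521 -0.1322] 0.137
disc 2666 [0.4539 0.0858 0.0886] 0.073
whorl 1081 [ 0.4615 -0.0884  0.0781] 0.064
pyr 1637 [ 0.4647 -0.2378 -0.2168] 0.107
```

View pics/w1f.png

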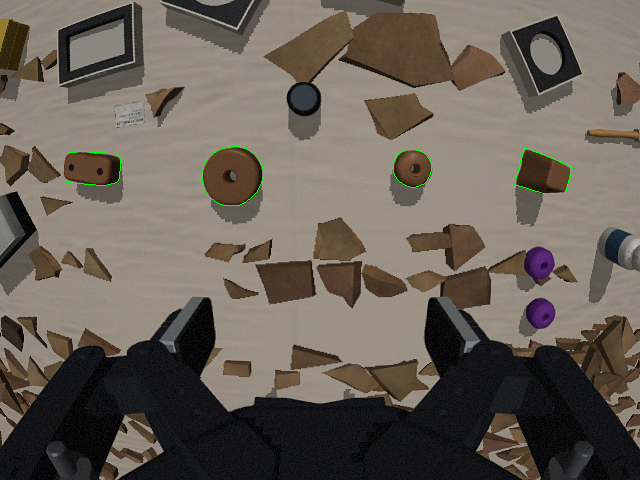

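View pics/w2.png

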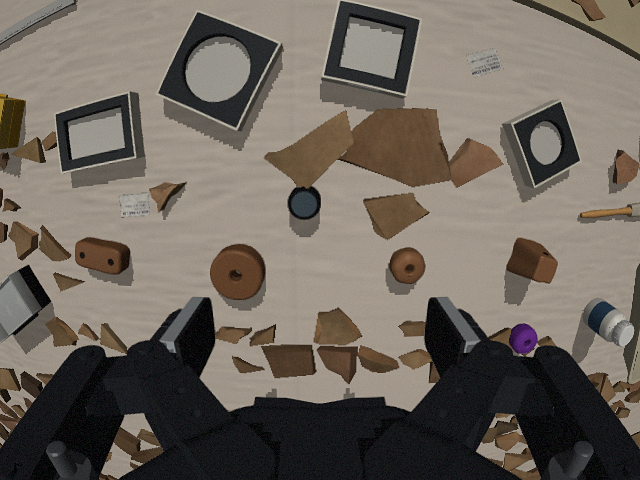

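The second wrist view shows all four trays: oblong (97,132), large round (219,69), square (373,48) and small round (545,143). The finds are at bar (102,255), disc (237,272), whorl (407,265) and pyramid (532,260).

Run:
```python
from fit import *
import pickle
s,o=pickle.load(open("w2.pkl","rb"))
I=dict(bar=((102,265),(.471,.252,-.2)),disc=((237,285),(.454,.087,0)),whorl=((400,275),(.462,-.088,0)),pyr=((532,258),(.465,-.238,-.2)))
for n,(uv,p) in I.items():
    m=brown(s,uv); q,f=fit(s,m,M[n],p,n in("bar","pyr"),o,4); print(n,m.sum(),q.round(4),round(f,3))
g=s["pixels"].max(2); im=s["pixels"][:,:,::-1].copy()
for n,uv,r in [("bT",(97,132),48),("dT",(219,69),64),("pT",(373,48),54),("wT",(545,143),46)]:
    m=(g<75).astype(np.uint8); k=np.zeros_like(m);cv2.circle(k,uv,r,1,-1);m&=k
    n_,l,st,_=cv2.connectedComponentsWithStats(m); i=1+np.argmax(st[1:,4]); m=(l==i).astype(np.uint8)
    c,h=cv2.findContours(m,cv2.RETR_CCOMP,cv2.CHAIN_APPROX_NONE)
    out=max(c,key=cv2.contourArea); hol=max([q for q,hh in zip(c,h[0]) if hh[3]>=0],key=cv2.contourArea)
    cv2.drawContours(im,[out,hol],-1,(0,255,0),1)
    f=lambda c,z:cv2.minAreaRect((np.array([w(s,q[0],z,o) for q in c])*1000).astype(np.float32))
    a=f(out,.02);b=f(hol,.012)
    print(n,np.round(a[0],1),np.round(a[1],1),round(a[2],1),"hole",np.round(b[0],1),np.round(b[1],1),round(b[2],1))
cv2.imwrite("pics/w2f.png",im)
```

```text
bar 1574 [ 0.4705  0.2518 -0.0948] 0.157
disc 2391 [0.4529 0.087  0.001 ] 0.092
whorl 998 [ 0.4615 -0.0884  0.0259] 0.046
pyr 1543 [ 0.4641 -0.2368 -0.3524] 0.114
bT [607.  242.2] [65.3 99.2] 5.1 hole [606.7 244. ] [46.2 77.5] 5.2
dT [660.  100.2] [89.6 89.4] 63.3 hole [660.4 101.1] [66.8 68.4] 43.3
pT [678.4 -48.2] [77.4 77.3] 78.4 hole [678.8 -48.5] [56.  54.9] 78.3
wT [ 597.3 -241.7] [69.1 69.3] 27.6 hole [ 596.9 -243.6] [45.8 46.6] 43.6
```

View pics/w2f.png

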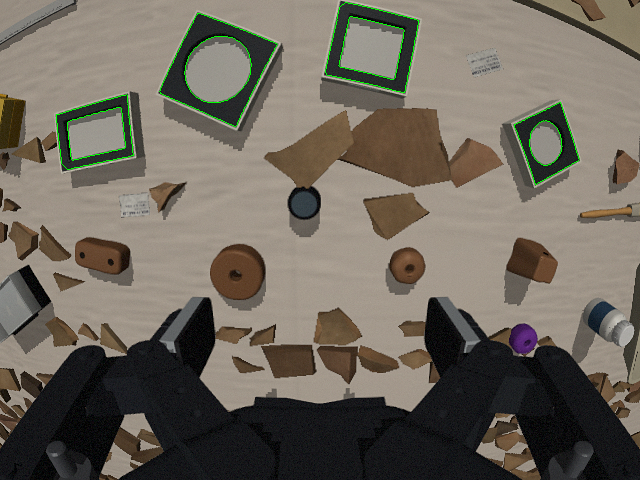

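Run:
```python
from fit import *
import pickle
s,o=pickle.load(open("w2.pkl","rb"))
a=w(s,(83,254.5),.026,o);b=w(s,(123,258.5),.026,o);d=a-b;print("bar holes",a,b,(a+b)/2,np.arctan2(-d[0],d[1]))
from plan import *
plan([(.4535,.0864,.25,0),(.4535,.0864,.182,0,18)])
```

```text
bar holes [0.4747759  0.26815332] [0.47099759 0.21297944] [0.47288675 0.24056638] -0.06837340787591605
[[[-13, -17, 30], -0.0], [[-13, -17, 30], -0.0], [[-14, -18, 31], -0.0], [[-13, -17, 30], -0.0], [[-13, -17, 30], -0.0], [[0, 0, 17], -0.0], [[0, 0, 17], -0.0], [[0, 0, 17], -0.0], [[0, 0, 17], -0.0]]
9 end [0.4537 0.0863 0.182 ] -0.001
```

>>> {"fn": "apply_moves", "kwargs": {"series": [[[-13,-17,30],0],[[-13,-17,30],0],[[-14,-18,31],0],[[-13,-17,30],0],[[-13,-17,30],0],[[0,0,17],0],[[0,0,17],0],[[0,0,17],0],[[0,0,17],0]], "claw": 1, "squeeze": 35}}

```text
t: 4.15
eef_pos: [0.4538, 0.086, 0.1818]
tcp_rot: [-3.141, -0.002, -0.002]
ft_force: [1.5, -1.0, 1.0]
opening: 0.997
```

Run:
```python
from h import *
o=get_obs();print(o["eef_pos"],o["ft_force"],o["opening"])
s=snapshot("wrist");a=s["pixels"][:,:,::-1];cv2.imwrite("pics/g1.png",a)
s=snapshot("side");b=s["pixels"][150:350,200:450,::-1];cv2.imwrite("pics/g1s.png",cv2.resize(b,(750,600)))
```

```text
[0.45375679 0.08598301 0.18181222] [ 1.4836747  -0.96018364  1.03365784] 0.9969463573891847
```

View pics/g1.png

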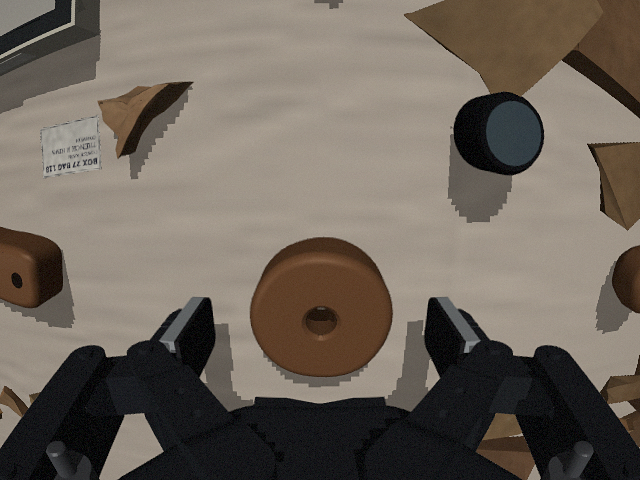

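View pics/g1s.png

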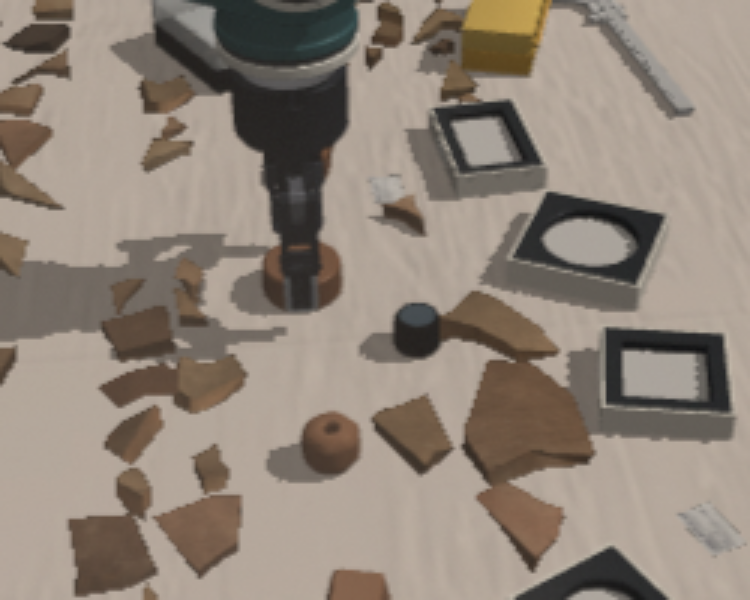

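The disc sits midway between the pads, with its hole at (320,318). Closing now.

>>> {"fn": "apply_moves", "kwargs": {"series": [[[0,0,0],0],[[0,0,0],0],[[0,0,0],0],[[0,0,0],0],[[0,0,0],0],[[0,0,0],0],[[0,0,0],0]], "claw": -1}}

```text
t: 4.95
eef_pos: [0.4549, 0.086, 0.1833]
tcp_rot: [-3.141, -0.002, -0.002]
ft_force: [-4.4, 0.3, 9.3]
opening: 0.63
```

Run:
```python
from h import *
o=get_obs();print(o["eef_pos"],o["ft_force"],o["opening"])
s=snapshot("wrist");a=s["pixels"][200:,120:520,::-1];cv2.imwrite("pics/g2.png",cv2.resize(a,(800,560)))
```

```text
[0.45494351 0.08599245 0.18332009] [-4.39128323  0.33960759  9.28114829] 0.6299155023492996
```

View pics/g2.png

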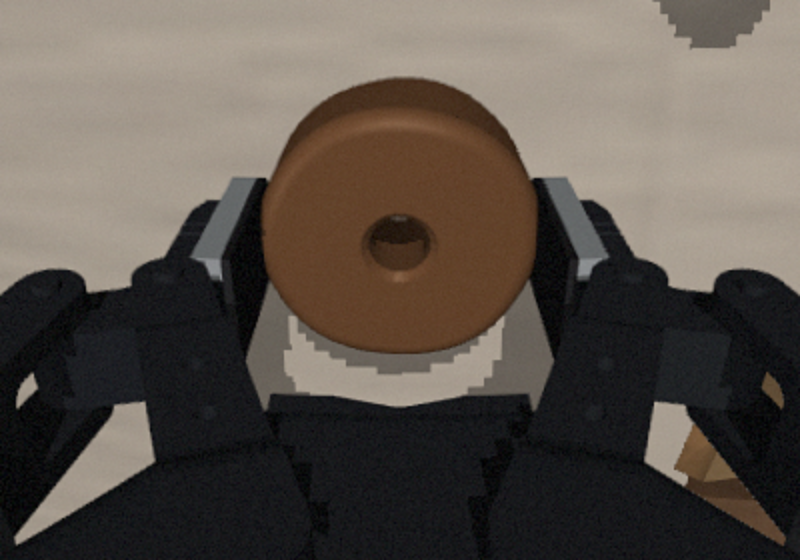

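Run:
```python
from h import *
s=snapshot("wrist"); o=get_obs()
for uv,y in [((252,290),-.028),((387,290),.028)]:
    d=np.array(uv)-[s["cx"],s["cy"]]; r=np.hypot(*d);t=r/s["fx"];v=s["T_tool_cam"][:3,:3]@np.r_[d/r*np.sin(t),np.cos(t)];c=s["T_tool_cam"][:3,3]
    print(uv,(c+v*(y-c[1])/v[1]).round(4))
from plan import *
plan([(.455,.086,.285,0),(.66,.1004,.285,0),(.66,.1004,.215,0,25)],start=(.455,.086,.1825,0))
```

```text
(252, 290) [ 0.009  -0.028   0.1665]
(387, 290) [0.0045 0.028  0.177 ]
[[[0, 0, -34], -0.0], [[0, 0, -34], -0.0], [[0, 0, -34], -0.0], [[41, -3, 0], -0.0], [[41, -3, 0], -0.0], [[41, -3, 0], -0.0], [[41, -3, 0], -0.0], [[41, -2, -1], -0.0], [[0, 0, 23], -0.0], [[0, 0, 24], -0.0]]
[[[0, 0, 23], -0.0]]
11 end [0.66   0.1    0.2155] 0.0
```

>>> {"fn": "apply_moves", "kwargs": {"series": [[[0,0,-25],0],[[0,0,-38],0],[[0,0,-40],0],[[41,-3,0],0],[[41,-3,0],0],[[41,-3,0],0],[[41,-3,0],0],[[42,-2,0],0],[[0,0,30],0],[[0,0,0],0]]}}

```text
t: 6.05
eef_pos: [0.6605, 0.0993, 0.2511]
tcp_rot: [3.141, 0.005, -0.002]
ft_force: [-1.4, -0.6, -2.2]
opening: 0.628
```

Run:
```python
from h import *
o=get_obs();print(o["t"],o["eef_pos"],o["ft_force"],o["opening"])
s=snapshot("wrist");a=s["pixels"][:,:,::-1].copy()
for c,r,z in[((.66,.1004),.034,.02)]:
    t=np.linspace(0,6.28,60);P=np.c_[c[0]+r*np.cos(t),c[1]+r*np.sin(t),0*t+z];cv2.polylines(a,[proj(s,P,o).astype(np.int32)],1,(0,255,0))
# expected disc top at tcp
p=o["eef_pos"];P=np.c_[p[0]+.028*np.cos(t),p[1]+.028*np.sin(t),0*t+p[2]-.1833+.026];cv2.polylines(a,[proj(s,P,o).astype(np.int32)],1,(0,0,255))
cv2.imwrite("pics/g3.png",a)
```

```text
6.05 [0.6605199  0.09933809 0.2511061 ] [-1.36424908 -0.60925271 -2.19232395] 0.6277252555532913
```

View pics/g3.png

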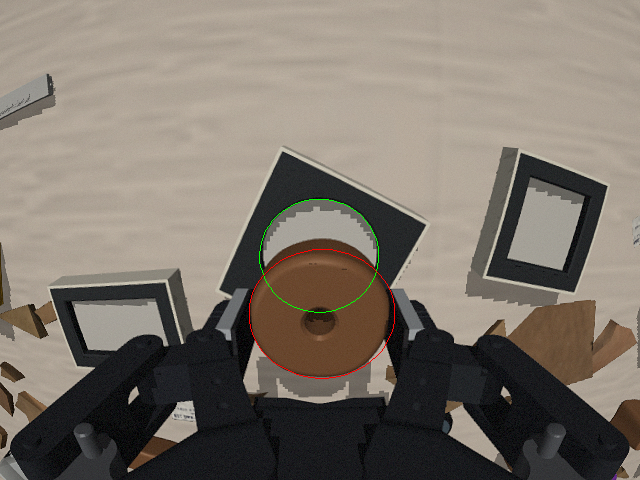

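The disc is in the grip above its tray. The predicted cut-out rim (green, centre (319,255)) matches the picture.

>>> {"fn": "apply_moves", "kwargs": {"series": [[[0,0,20],0],[[0,0,18],0],[[0,0,8],0],[[0,0,4],0],[[0,0,0],0],[[0,0,0],0]]}}

```text
t: 6.7
eef_pos: [0.6608, 0.0995, 0.2056]
tcp_rot: [-3.142, -0.001, -0.002]
ft_force: [0.3, -0.5, -0.4]
opening: 0.622
```

>>> {"fn": "apply_moves", "kwargs": {"series": [[[0,0,3],0],[[0,0,2],0],[[0,0,2],0],[[0,0,2],0],[[0,0,0],0]]}}

```text
t: 7.2
eef_pos: [0.6607, 0.0995, 0.1956]
tcp_rot: [3.142, 0.0, -0.002]
ft_force: [0.5, -0.6, -1.0]
opening: 0.628
```

>>> {"fn": "apply_moves", "kwargs": {"series": [[[0,0,1],0],[[0,0,0],0],[[0,0,0],0]]}}

```text
t: 7.5
eef_pos: [0.6608, 0.0995, 0.1955]
tcp_rot: [-3.142, -0.0, -0.002]
ft_force: [-3.0, -0.5, 5.9]
opening: 0.629
```

Contact came at the expected height (6 N), so the disc is seated. Releasing.

>>> {"fn": "apply_moves", "kwargs": {"series": [[[0,0,0],0],[[0,0,0],0],[[0,0,0],0],[[0,0,0],0],[[0,0,-20],0],[[0,0,-40],0],[[0,0,-30],0],[[0,0,0],0],[[0,0,0],0]], "claw": 1}}

```text
t: 8.4
eef_pos: [0.6607, 0.0995, 0.2851]
tcp_rot: [-3.141, -0.001, -0.002]
ft_force: [-0.3, 0.1, -0.9]
opening: 1.0
```

Run:
```python
from fit import *
o=get_obs();print(o["t"],o["eef_pos"],o["ft_force"],o["opening"])
s=snapshot("wrist");a=s["pixels"][:,:,::-1].copy()
t=np.linspace(0,6.28,60)
for c,r,z,k in[((.66,.1004),.034,.02,(0,255,0)),((.6605,.0995),.028,.038,(0,0,255))]:
    P=np.c_[c[0]+r*np.cos(t),c[1]+r*np.sin(t),0*t+z];cv2.polylines(a,[proj(s,P,o).astype(np.int32)],1,k)
cv2.imwrite("pics/g4.png",a)
from plan import *
plan([(.56,-.02,.285,0),(.4615,-.0884,.26,0),(.4615,-.0884,.184,0,20)],start=(.6597,.1003,.285,0))
```

```text
8.4 [0.66069173 0.09947126 0.2850912 ] [-0.32821357  0.08637769 -0.86123954] 1.0003605848126214
[[[-25, 30, 0], -0.0], [[-25, 30, 0], -0.0], [[-25, 30, 0], -0.0], [[-25, 30, 0], -0.0], [[-33, 23, 8], -0.0], [[-32, 23, 9], -0.0], [[-33, 23, 8], -0.0], [[0, 0, 19], -0.0], [[0, 0, 19], -0.0], [[0, 0, 19], -0.0]]
[[[0, 0, 19], -0.0]]
11 end [ 0.4617 -0.0887  0.184 ] 0.0
```

View pics/g4.png

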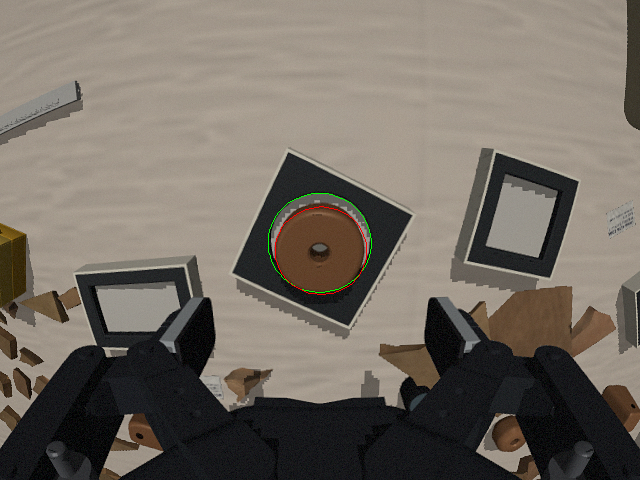

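The disc lies flat in its cut-out, within the green rim. The whorl is next. Candidates are the brown (412,168) and the purple (539,263) and (540,313), all in the first wrist view. The brown one fits "fired brown clay" in the row; I'll confirm in a crop while hovering.

>>> {"fn": "apply_moves", "kwargs": {"series": [[[-25,30,0],0],[[-25,30,0],0],[[-25,30,0],0],[[-25,30,0],0],[[-33,23,8],0],[[-33,23,9],0],[[-33,23,8],0],[[0,0,0],0]]}}

```text
t: 9.25
eef_pos: [0.4582, -0.0906, 0.2571]
tcp_rot: [-3.141, 0.004, -0.004]
ft_force: [-0.1, 0.7, -0.8]
opening: 1.003
```

Run:
```python
from fit import *
o=get_obs();print(o["t"],o["eef_pos"])
s=snapshot("wrist");m=brown(s,(320,270)); 
q,f=fit(s,m,M["whorl"],(.4615,-.0884,0),False,o,4);print(m.sum(),q,f)
a=s["pixels"][:,:,::-1].copy();cv2.polylines(a,[cv2.convexHull(proj(s,place(M["whorl"],q),o).astype(np.int32))],1,(0,255,0))
cv2.imwrite("pics/wh.png",cv2.resize(a[180:400,150:600],(800,391)))
```

```text
9.25 [ 0.4582241  -0.09056327  0.2570919 ]
3029 [ 0.46161192 -0.08839921  0.05694625] 0.03891402714932127
```

View pics/wh.png

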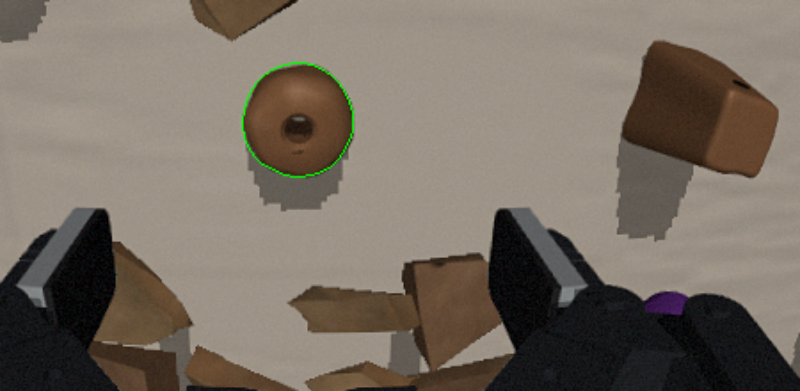

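This is the brown whorl (crop centre (299,120)), and the fit agrees with the earlier views.

>>> {"fn": "apply_moves", "kwargs": {"series": [[[1,0,20],0],[[0,0,20],0],[[0,0,20],0],[[0,0,17],0],[[0,0,0],0]]}}

```text
t: 9.8
eef_pos: [0.462, -0.0885, 0.18]
tcp_rot: [-3.14, 0.004, -0.002]
ft_force: [-0.3, 0.7, 0.7]
opening: 1.0
```

>>> {"fn": "apply_moves", "kwargs": {"series": [[[0,0,0],0],[[0,0,0],0],[[0,0,0],0],[[0,0,0],0],[[0,0,0],0],[[0,0,0],0],[[0,0,0],0]], "claw": -1}}

```text
t: 10.5
eef_pos: [0.4626, -0.0891, 0.1837]
tcp_rot: [3.141, -0.001, -0.002]
ft_force: [-1.4, 1.8, 6.4]
opening: 0.399
```

Run:
```python
from h import *
o=get_obs();print(o["t"],o["eef_pos"],o["ft_force"],o["opening"])
s=snapshot("wrist");a=s["pixels"][200:,120:520,::-1];cv2.imwrite("pics/wh2.png",cv2.resize(a,(800,560)))
from plan import *
plan([(.4617,-.0887,.29,0),(.597,-.242,.29,0),(.597,-.242,.215,0,25)],start=(.4617,-.0887,.183,0))
```

```text
10.5 [ 0.46255092 -0.08908623  0.18372434] [-1.43219076  1.78214441  6.3795095 ] 0.3991030806166836
[[[0, 0, -36], -0.0], [[0, 0, -35], -0.0], [[0, 0, -36], -0.0], [[27, 31, 0], -0.0], [[27, 30, 0], -0.0], [[27, 31, 0], -0.0], [[27, 31, 0], -0.0], [[27, 30, 0], -0.0], [[0, 0, 19], -0.0], [[0, 0, 18], -0.0]]
[[[0, 0, 19], -0.0], [[0, 0, 19], -0.0]]
12 end [ 0.5967 -0.2417  0.215 ] 0.0
```

View pics/wh2.png

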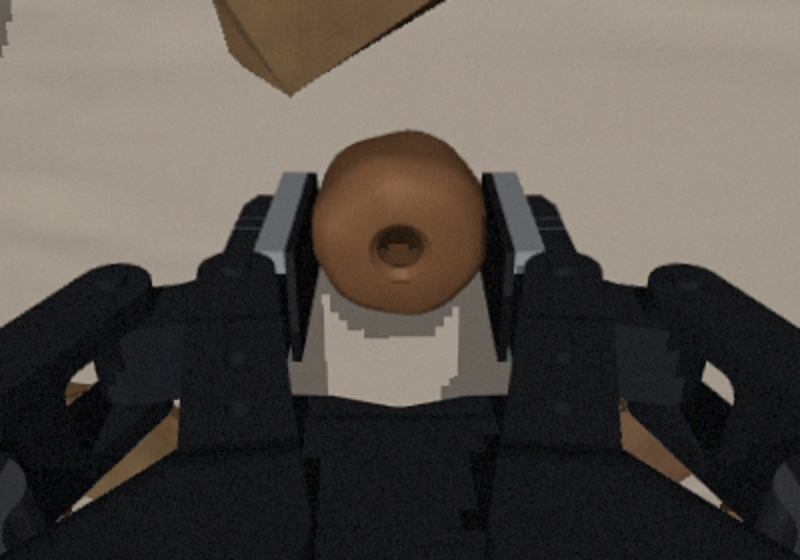

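The whorl is held centrally, with the opening at 0.40 (about 34 mm). Carrying it to the whorl tray.

>>> {"fn": "apply_moves", "kwargs": {"series": [[[0,0,-25],0],[[0,0,-40],0],[[0,0,-42],0],[[27,31,0],0],[[27,31,0],0],[[27,31,0],0],[[27,30,0],0],[[27,30,0],0],[[0,0,30],0],[[0,0,0],0]]}}

```text
t: 11.55
eef_pos: [0.5965, -0.2428, 0.256]
tcp_rot: [-3.139, 0.005, -0.003]
ft_force: [-0.1, 0.0, -1.3]
opening: 0.398
```

>>> {"fn": "apply_moves", "kwargs": {"series": [[[0,0,20],0],[[0,0,20],0],[[0,0,8],0],[[0,0,4],0],[[0,0,0],0],[[0,0,0],0]]}}

```text
t: 12.15
eef_pos: [0.5971, -0.2424, 0.209]
tcp_rot: [3.141, -0.001, -0.002]
ft_force: [0.3, 0.2, -0.8]
opening: 0.399
```

Run:
```python
from h import *
o=get_obs();print(o["t"],o["eef_pos"],o["ft_force"],o["opening"])
s=snapshot("wrist");a=s["pixels"][:,:,::-1].copy()
t=np.linspace(0,6.28,60);p=o["eef_pos"]
for c,r,z,k in[((.597,-.242),.024,.02,(0,255,0)),(p[:2],.018,p[2]-.1837+.0155,(0,0,255))]:
    P=np.c_[c[0]+r*np.cos(t),c[1]+r*np.sin(t),0*t+z];cv2.polylines(a,[proj(s,P,o).astype(np.int32)],1,k)
cv2.imwrite("pics/wh3.png",a)
```

```text
12.15 [ 0.59713118 -0.24235709  0.20896325] [ 0.32646234  0.20737305 -0.83153318] 0.39944537369066374
```

View pics/wh3.png

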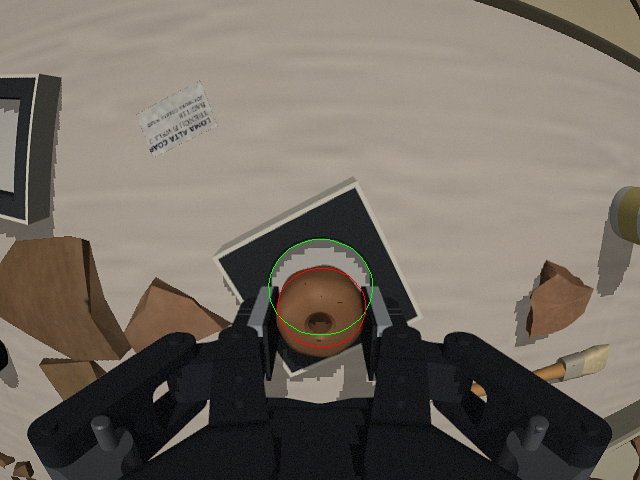

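>>> {"fn": "apply_moves", "kwargs": {"series": [[[0,0,4],0],[[0,0,4],0],[[0,0,2],0],[[0,0,2],0],[[0,0,1],0],[[0,0,0],0]]}}

```text
t: 12.8
eef_pos: [0.597, -0.2424, 0.1958]
tcp_rot: [3.142, -0.0, -0.002]
ft_force: [-6.8, 2.6, 12.7]
opening: 0.394
```

>>> {"fn": "apply_moves", "kwargs": {"series": [[[0,0,0],0],[[0,0,0],0],[[0,0,0],0],[[0,0,0],0],[[0,0,-20],0],[[0,0,-40],0],[[0,0,-45],0],[[-30,0,-20],0],[[-30,0,0],0],[[0,0,0],0]], "claw": 1}}

```text
t: 13.8
eef_pos: [0.5349, -0.2423, 0.3207]
tcp_rot: [3.141, -0.001, -0.003]
ft_force: [0.3, 0.6, -0.2]
opening: 1.003
```

Run:
```python
from h import *
o=get_obs();print(o["t"],o["eef_pos"],o["ft_force"],o["opening"])
s=snapshot("wrist");a=s["pixels"][:,:,::-1].copy()
t=np.linspace(0,6.28,60);p=o["eef_pos"]
for c,r,z,k in[((.597,-.242),.024,.02,(0,255,0)),((.597,-.2424),.018,.0275,(0,0,255))]:
    P=np.c_[c[0]+r*np.cos(t),c[1]+r*np.sin(t),0*t+z];cv2.polylines(a,[proj(s,P,o).astype(np.int32)],1,k)
cv2.imwrite("pics/wh4.png",a)
```

```text
13.8 [ 0.5348778  -0.2422749   0.32071538] [ 0.29180062  0.58053306 -0.20589987] 1.0032464910873695
```

View pics/wh4.png

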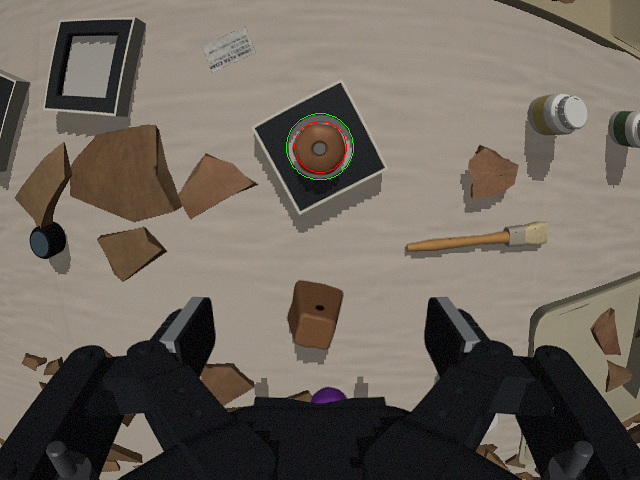

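The whorl sits concentric in its cut-out. The pyramid is below at (317,315); fitting it from this view.

Run:
```python
from fit import *
o=get_obs()
s=snapshot("wrist");m=brown(s,(315,305)); a=s["pixels"][:,:,::-1].copy()
for y in (-.4,-.2,0.,.2):
    q,f=fit(s,m,M["pyr"],(.4645,-.2375,y),True,o,6);print(m.sum(),q.round(4),round(f,4))
    if y==-.2: Q=q
b=cv2.resize(a[270:360,270:370],(800,720),interpolation=cv2.INTER_CUBIC)
for y,k in((Q[2],(0,255,0)),):
    P=place(M["pyr"],(Q[0],Q[1],y));p=((proj(s,P,o)-[270,270]+.5)*8).astype(np.int32)
    cv2.polylines(b,[p[:4]],1,k);cv2.polylines(b,[p[4:]],1,(0,255,255))
cv2.imwrite("pics/py.png",b[:600])
```

```text
2896 [ 0.4643 -0.2376 -0.1803] 0.0998
2896 [ 0.4643 -0.2376 -0.1803] 0.0998
2896 [ 0.4643 -0.2376 -0.1803] 0.0998
2896 [ 0.4648 -0.2377 -0.1841] 0.0995
```

View pics/py.png

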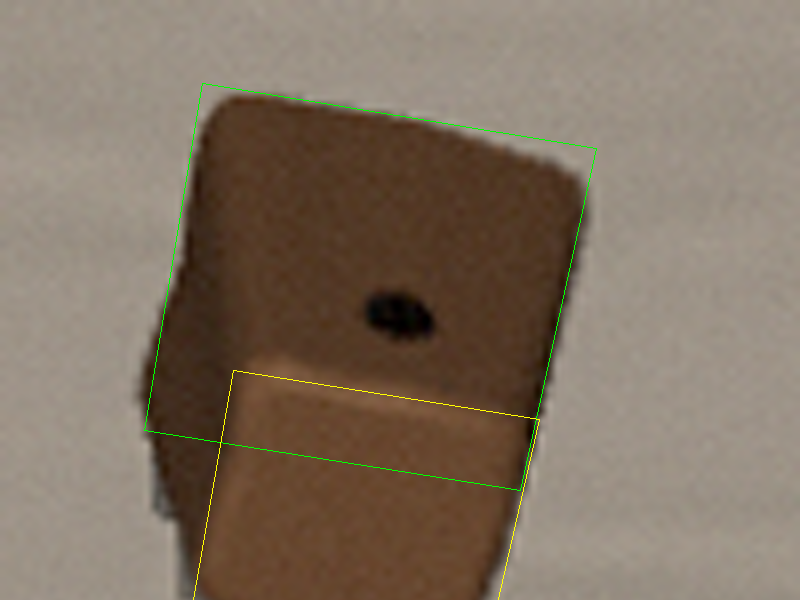

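The fit is tight: the foot outline follows the clay's edges. Pyramid at (0.4645, -0.2376), yaw -0.18.

Run:
```python
from h import *
print(get_obs()["eef_pos"])
from plan import *
plan([(.4645,-.2373,.26,-.18),(.4645,-.2373,.187,-.18,20)],start=(.5367,-.2417,.32,0))
```

```text
[ 0.53668273 -0.24231184  0.31998759]
[[[-24, -1, 20], 0.06], [[-24, 0, 20], 0.06], [[-24, 1, 20], 0.06], [[0, 0, 18], -0.0], [[0, 0, 18], -0.0], [[0, 0, 19], -0.0], [[0, 0, 18], -0.0]]
7 end [ 0.4648 -0.2374  0.187 ] -0.18
```

>>> {"fn": "apply_moves", "kwargs": {"series": [[[-24,-1,20],0.06],[[-24,0,20],0.06],[[-24,1,20],0.06],[[0,0,0],0],[[0,0,18],0],[[0,0,18],0],[[0,0,19],0],[[0,0,18],0],[[0,0,0],0],[[0,0,0],0]]}}

```text
t: 14.9
eef_pos: [0.4658, -0.2379, 0.1872]
tcp_rot: [-3.141, 0.0, -0.182]
ft_force: [-0.7, -0.2, -0.8]
opening: 1.0
```

>>> {"fn": "apply_moves", "kwargs": {"series": [[[0,0,0],0],[[0,0,0],0],[[0,0,0],0],[[0,0,0],0],[[0,0,0],0],[[0,0,0],0],[[0,0,0],0]], "claw": -1, "squeeze": 40}}

```text
t: 15.6
eef_pos: [0.4652, -0.2379, 0.1877]
tcp_rot: [3.141, -0.001, -0.182]
ft_force: [-2.9, 1.7, 7.7]
opening: 0.42
```

Run:
```python
from h import *
o=get_obs();print(o["t"],o["eef_pos"],o["tcp_rot"],o["ft_force"],o["opening"])
s=snapshot("wrist");a=s["pixels"][200:,120:520,::-1];cv2.imwrite("pics/py2.png",cv2.resize(a,(800,560)))
from plan import *
plan([(.4648,-.2374,.30,-.18),(.6785,-.0478,.30,-.20)],start=(.4648,-.2374,.187,-.18))
```

```text
15.6 [ 0.46521575 -0.23791214  0.18768412] [ 3.14116452e+00 -9.55314188e-04 -1.82256887e-01] [-2.86574932  1.68859905  7.73216277] 0.4203701846234685
[[[0, 0, -38], -0.0], [[0, 0, -37], -0.0], [[0, 0, -38], -0.0], [[25, -32, 0], 0.0], [[25, -32, 0], 0.01], [[25, -33, 0], -0.0], [[25, -32, 0], 0.0], [[25, -32, 0], 0.0], [[25, -33, 0], 0.01], [[24, -32, 0], -0.0]]
10 end [ 0.6781 -0.048   0.3   ] -0.2
```

View pics/py2.png

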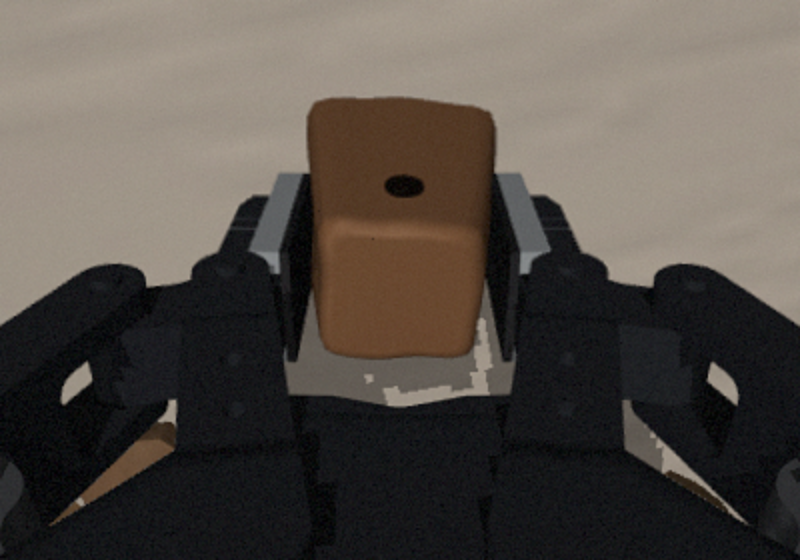

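The pyramid is gripped square, on its foot. Lifting it and carrying it to the square tray.

>>> {"fn": "apply_moves", "kwargs": {"series": [[[0,0,-20],0],[[0,0,-35],0],[[0,0,-35],0],[[0,0,-23],0],[[0,0,0],0]]}}

```text
t: 16.15
eef_pos: [0.4654, -0.238, 0.3036]
tcp_rot: [3.14, -0.005, -0.182]
ft_force: [0.1, 0.3, -0.8]
opening: 0.418
```

>>> {"fn": "apply_moves", "kwargs": {"series": [[[25,-32,0],0],[[25,-32,0],0.01],[[25,-33,0],0],[[25,-32,0],0],[[25,-32,0],0],[[25,-33,0],0.01],[[24,-32,0],0],[[0,0,20],0],[[0,0,20],0],[[0,0,0],0]]}}

```text
t: 17.15
eef_pos: [0.6781, -0.0485, 0.2555]
tcp_rot: [3.141, 0.006, -0.202]
ft_force: [0.2, -0.3, -0.9]
opening: 0.418
```

Run:
```python
from fit import *
o=get_obs();print(o["t"],o["eef_pos"],o["tcp_rot"],o["ft_force"],o["opening"])
s=snapshot("wrist");a=s["pixels"][:,:,::-1].copy();p=o["eef_pos"]
P=place(np.c_[rect(.054,.054),np.full(4,.02)],(.6786,-.0484,-.204));cv2.polylines(a,[proj(s,P,o).astype(np.int32)],1,(0,255,0))
P=M["pyr"].copy();P[:,2]+=p[2]-.1877;q=proj(s,place(P,(p[0],p[1],o["tcp_rot"][2])),o).astype(np.int32);cv2.polylines(a,[q[4:]],1,(0,0,255));cv2.polylines(a,[q[:4]],1,(0,255,255))
cv2.imwrite("pics/py3.png",a)
```

```text
17.15 [ 0.67812094 -0.04849615  0.25552284] [ 3.14104499  0.0056199  -0.20175319] [ 0.20922409 -0.29668428 -0.88238522] 0.41763335241674954
```

View pics/py3.png

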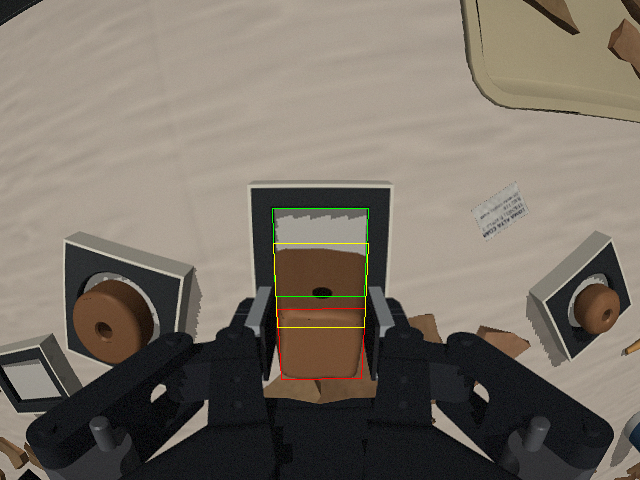

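Green (cut-out rim) and red (pyramid top) both match the picture. Lowering.

>>> {"fn": "apply_moves", "kwargs": {"series": [[[0,0,20],0],[[0,0,20],0],[[0,0,8],0],[[0,0,4],0],[[0,0,3],0],[[0,0,2],0],[[0,0,1],0],[[0,0,0],0],[[0,0,0],0]]}}

```text
t: 18.1
eef_pos: [0.6788, -0.0489, 0.202]
tcp_rot: [3.142, -0.0, -0.202]
ft_force: [0.2, -0.2, -1.2]
opening: 0.413
```

>>> {"fn": "apply_moves", "kwargs": {"series": [[[0,0,1],0],[[0,0,1],0],[[0,0,1],0],[[0,0,0],0],[[0,0,0],0]]}}

```text
t: 18.6
eef_pos: [0.6788, -0.0488, 0.1997]
tcp_rot: [-3.142, -0.0, -0.202]
ft_force: [-5.6, 0.3, 10.2]
opening: 0.418
```

>>> {"fn": "apply_moves", "kwargs": {"series": [[[0,0,0],0],[[0,0,0],0],[[0,0,0],0],[[0,0,0],0],[[0,0,-15],0],[[0,0,-35],0],[[0,0,-40],0],[[0,0,-33],0],[[0,0,0],0],[[0,0,0],0]], "claw": 1}}

```text
t: 19.6
eef_pos: [0.6787, -0.0489, 0.3234]
tcp_rot: [-3.141, -0.002, -0.202]
ft_force: [-0.8, 0.5, -0.1]
opening: 0.999
```

Run:
```python
from fit import *
o=get_obs();print(o["t"],o["eef_pos"],o["tcp_rot"],o["ft_force"],o["opening"])
s=snapshot("wrist");a=s["pixels"][:,:,::-1].copy();p=o["eef_pos"]
P=place(np.c_[rect(.054,.054),np.full(4,.02)],(.6786,-.0484,-.204));cv2.polylines(a,[proj(s,P,o).astype(np.int32)],1,(0,255,0))
P=M["pyr"].copy();P[:,2]+=.012;q=proj(s,place(P,(.6788,-.0488,-.202)),o).astype(np.int32);cv2.polylines(a,[q[4:]],1,(0,0,255))
cv2.imwrite("pics/py4.png",a)
from plan import *
plan([(.47,.20,.32,1.47)],start=(.6783,-.048,.32,-.20))
```

```text
19.6 [ 0.67869616 -0.04885197  0.32338537] [-3.14140803e+00 -2.15484286e-03 -2.02193746e-01] [-0.81261055  0.52412332 -0.09167928] 0.9994199077670289
[[[-21, -17, 0], -0.14], [[-19, -19, 0], -0.14], [[-15, -22, 0], -0.14], [[-13, -24, 0], -0.14], [[-9, -26, 0], -0.14], [[-5, -26, 0], -0.14], [[-2, -27, 0], -0.13], [[2, -27, 0], -0.14], [[6, -26, 0], -0.14], [[9, -26, 0], -0.14]]
[[[13, -23, 0], -0.14], [[16, -22, 0], -0.14]]
12 end [0.4701 0.1999 0.32  ] 1.47
```

View pics/py4.png

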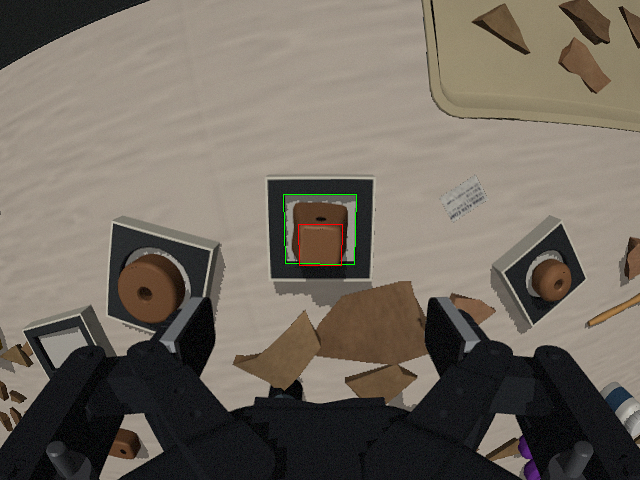

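The pyramid stands upright inside its cut-out, with its top at (321,245), as predicted. On to the bar.

>>> {"fn": "apply_moves", "kwargs": {"series": [[[-21,-17,0],-0.14],[[-19,-19,0],-0.14],[[-15,-22,0],-0.14],[[-13,-24,0],-0.14],[[-9,-26,0],-0.14],[[-5,-26,0],-0.14],[[-2,-27,0],-0.13],[[2,-27,0],-0.14],[[6,-26,0],-0.14],[[9,-26,0],-0.14]]}}

```text
t: 20.65
eef_pos: [0.5042, 0.1587, 0.3205]
tcp_rot: [-3.14, 0.001, 1.193]
ft_force: [-0.1, 0.5, -0.4]
opening: 1.005
```

>>> {"fn": "apply_moves", "kwargs": {"series": [[[13,-23,0],-0.14],[[16,-22,0],-0.14],[[0,0,0],0],[[0,0,0],0],[[0,0,0],0]]}}

```text
t: 21.15
eef_pos: [0.4714, 0.1991, 0.3212]
tcp_rot: [-3.141, 0.001, 1.466]
ft_force: [0.0, -0.1, -0.6]
opening: 1.003
```

Run:
```python
from fit import *
o=get_obs();print(o["t"],o["eef_pos"],o["tcp_rot"])
s=snapshot("wrist");a=s["pixels"][:,:,::-1].copy()
uv=proj(s,(.4705,.252,.026),o)[0].astype(int);print(uv)
m=brown(s,(uv[0],uv[1]))
for y in(-.3,-.1,.1):
    q,f=fit(s,m,M["bar"],(.4705,.252,y),True,o,6);print(m.sum(),q.round(4),round(f,4))
c=np.maximum(uv-[70,50],0); b=cv2.resize(a[c[1]:c[1]+100,c[0]:c[0]+140],(800,571),interpolation=cv2.INTER_CUBIC)
k=800/140
p=((proj(s,place(M["bar"],q),o)-c+.5)*k).astype(np.int32);n=len(p)//2
cv2.polylines(b,[cv2.convexHull(p[:n])],1,(0,255,0));cv2.polylines(b,[cv2.convexHull(p[n:])],1,(0,255,255))
cv2.imwrite("pics/ba.png",b)
```

```text
21.15 [0.4714138  0.19909503 0.32116145] [-3.14085996e+00  5.62534955e-04  1.46581557e+00]
[312 162]
3730 [ 0.4706  0.2506 -0.203 ] 0.0836
3730 [ 0.4706  0.2506 -0.203 ] 0.0836
3730 [ 0.4708  0.2514 -0.2022] 0.0858
```

View pics/ba.png

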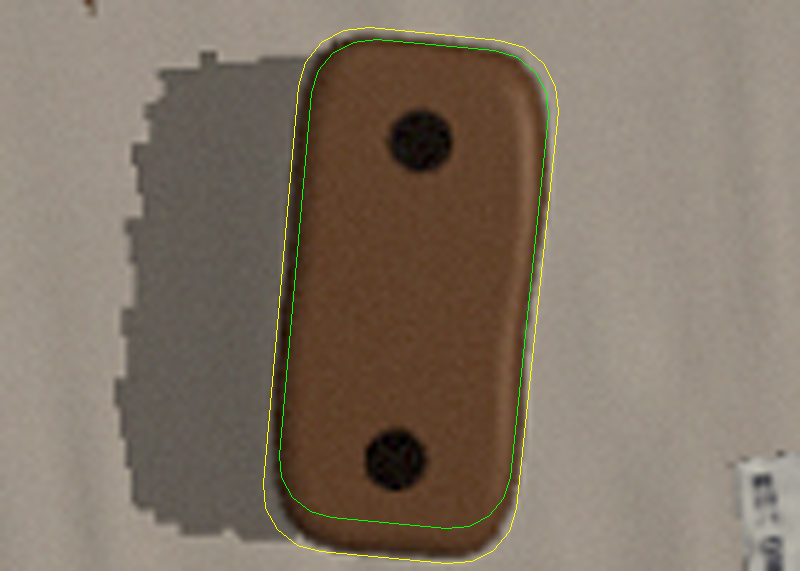

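The bar is clear at crop centre (412,296). The fit gives (0.4708, 0.2508), yaw about -0.19, and the holes agree.

Run:
```python
from h import *
print(get_obs()["eef_pos"])
from plan import *
plan([(.4705,.2512,.26,1.38),(.4705,.2512,.183,1.38,20)],start=(.4701,.1999,.32,1.47))
```

```text
[0.47151005 0.1989755  0.32128702]
[[[26, -2, 30], 0.05], [[25, -4, 30], 0.04], [[0, 0, 19], -0.0], [[0, 0, 20], -0.0], [[0, 0, 19], -0.0], [[0, 0, 19], -0.0]]
6 end [0.4705 0.2513 0.183 ] 1.38
```

>>> {"fn": "apply_moves", "kwargs": {"series": [[[26,-3,30],0.05],[[25,-4,30],0.04],[[0,0,19],0],[[0,0,20],0],[[0,0,20],0],[[0,0,19],0],[[0,0,0],0],[[0,0,0],0]]}}

```text
t: 22.0
eef_pos: [0.4711, 0.2507, 0.1839]
tcp_rot: [-3.141, 0.0, 1.377]
ft_force: [0.6, 0.4, 0.3]
opening: 1.0
```

Run:
```python
from h import *
o=get_obs();print(o["t"],o["eef_pos"],o["tcp_rot"],o["ft_force"],o["opening"])
s=snapshot("wrist");a=s["pixels"][:,:,::-1];cv2.imwrite("pics/ba2.png",a)
```

```text
22.0 [0.47106702 0.25065323 0.18391476] [-3.14112644e+00  3.87069681e-04  1.37658358e+00] [0.60035416 0.437947   0.26214119] 1.0000025490411244
```

View pics/ba2.png

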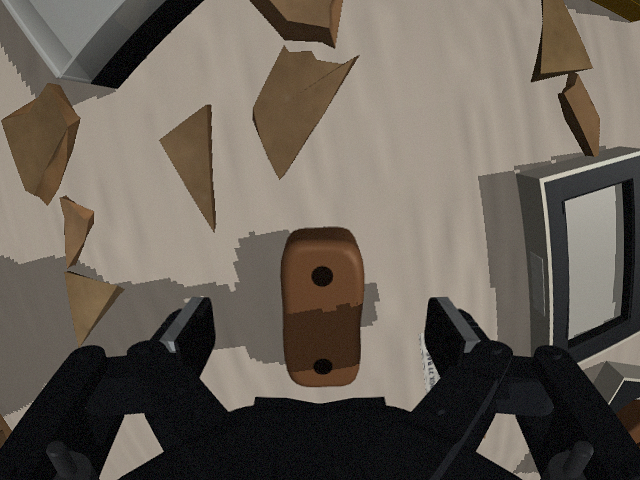

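The bar is centred between the pads, with its holes in line with the tool at (322,276) and (323,366). Closing.

>>> {"fn": "apply_moves", "kwargs": {"series": [[[0,0,0],0],[[0,0,0],0],[[0,0,0],0],[[0,0,0],0],[[0,0,0],0],[[0,0,0],0],[[0,0,0],0],[[0,0,0],0]], "claw": -1, "squeeze": 35}}

```text
t: 22.85
eef_pos: [0.4708, 0.2511, 0.1842]
tcp_rot: [3.141, -0.0, 1.378]
ft_force: [-1.6, -1.3, 5.2]
opening: 0.354
```

Run:
```python
from h import *
o=get_obs();print(o["t"],o["eef_pos"],o["tcp_rot"],o["ft_force"],o["opening"])
from plan import *
p=o["eef_pos"]
# tray yaw .09 -> tool yaw 1.661
plan([(.4708,.251,.285,1.38),(.607,.2428,.285,1.66)],start=(.4708,.251,.183,1.38))
```

```text
22.85 [0.47077526 0.25108926 0.18422514] [ 3.14112718e+00 -3.11743243e-04  1.37787739e+00] [-1.63680944 -1.31597107  5.17103647] 0.35423165050198013
[[[0, 0, -34], -0.0], [[0, 0, -34], -0.0], [[0, 0, -34], -0.0], [[6, 45, 0], -0.09], [[2, 46, 0], -0.1], [[-3, 45, 0], -0.09]]
6 end [0.6071 0.2427 0.285 ] 1.66
```

>>> {"fn": "apply_moves", "kwargs": {"series": [[[0,0,-20],0],[[0,0,-40],0],[[0,0,-42],0],[[6,34,0],-0.07],[[3,34,0],-0.07],[[0,34,0],-0.07],[[-3,34,0],-0.07],[[0,0,0],0],[[0,0,30],0],[[0,0,0],0]]}}

```text
t: 23.85
eef_pos: [0.6063, 0.2447, 0.2517]
tcp_rot: [-3.136, 0.001, 1.657]
ft_force: [-1.3, 0.2, -2.0]
opening: 0.352
```

```bash
cat > b.py <<'E'
from fit import *
import sys
o=get_obs();print(o["t"],o["eef_pos"],o["tcp_rot"],o["ft_force"],o["opening"])
s=snapshot("wrist");a=s["pixels"][:,:,::-1].copy();p=o["eef_pos"]
P=place(np.c_[rect(.044,.078),np.full(4,.02)],(.607,.2428,.09));cv2.polylines(a,[proj(s,P,o).astype(np.int32)],1,(0,255,0))
P=M["bar"].copy();P[:,2]+=p[2]-.1842;q=proj(s,place(P,(p[0],p[1],o["tcp_rot"][2]-np.pi/2-.007)),o).astype(np.int32);n=len(q)//2
cv2.polylines(a,[cv2.convexHull(q[n:])],1,(0,0,255))
cv2.imwrite(sys.argv[1],a)
E
python3 b.py pics/ba3.png
```

```text
23.85 [0.6062726  0.24466479 0.25173017] [-3.13598592e+00  1.41827424e-03  1.65718471e+00] [-1.33177016  0.23741399 -1.97747754] 0.3516463461935394
```

View pics/ba3.png

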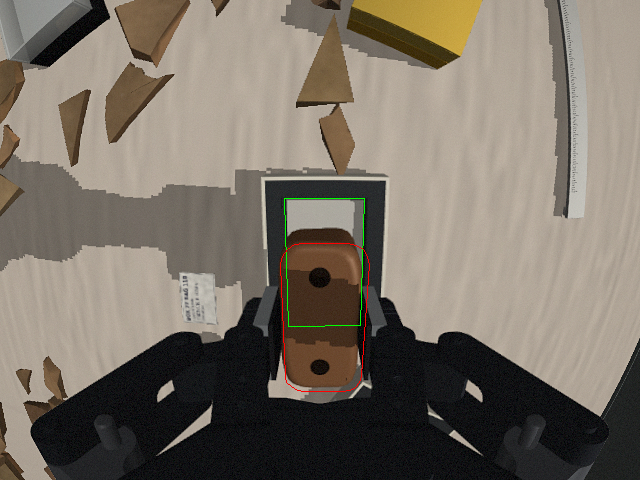

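The cut-out rim (green) and the bar's predicted outline (red) match the picture. The bar is about 2 mm too far along +y, which I'll correct while lowering.

>>> {"fn": "apply_moves", "kwargs": {"series": [[[-1,0,18],0],[[0,0,18],0],[[0,0,8],0],[[0,0,4],0],[[0,0,0],0],[[0,0,0],0]]}}

```text
t: 24.5
eef_pos: [0.6075, 0.244, 0.2083]
tcp_rot: [3.141, -0.0, 1.658]
ft_force: [-0.4, 0.7, -0.7]
opening: 0.355
```

>>> {"fn": "apply_moves", "kwargs": {"series": [[[-1,0,4],0],[[0,0,4],0],[[0,0,2],0],[[0,0,1],0],[[0,0,1],0],[[0,0,0],0],[[0,0,0],0]]}}

```text
t: 25.2
eef_pos: [0.6075, 0.243, 0.1962]
tcp_rot: [3.141, -0.0, 1.658]
ft_force: [-3.2, -0.8, 4.6]
opening: 0.356
```

>>> {"fn": "apply_moves", "kwargs": {"series": [[[0,0,0],0],[[0,0,0],0],[[0,0,0],0],[[0,0,0],0],[[0,0,-15],0],[[0,0,-35],0],[[0,0,-40],0],[[0,0,-40],0],[[0,0,0],0],[[0,0,0],0]], "claw": 1}}

```text
t: 26.2
eef_pos: [0.6074, 0.2429, 0.3277]
tcp_rot: [3.139, -0.001, 1.658]
ft_force: [0.4, -0.0, -0.2]
opening: 1.0
```

```bash
python3 b.py pics/ba4.png
```

```text
26.2 [0.60740419 0.24294756 0.32772407] [ 3.13900230e+00 -6.41701160e-04  1.65783462e+00] [ 0.43061142 -0.00503071 -0.1588521 ] 1.000207488410222
```

View pics/ba4.png

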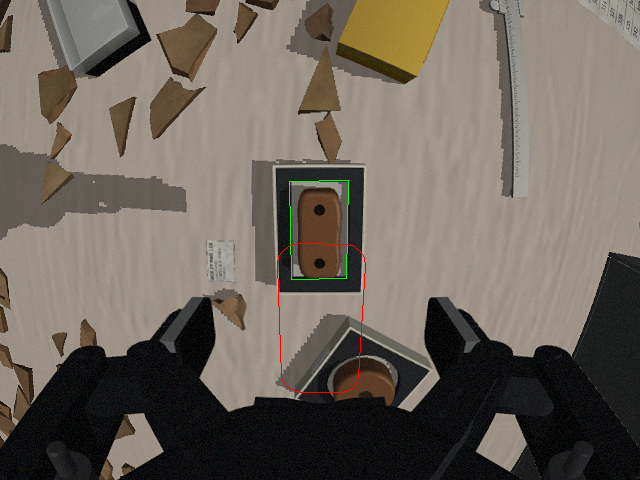

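>>> {"fn": "apply_moves", "kwargs": {"series": [[[-30,-35,-10],0],[[-30,-35,-10],0],[[-30,-35,-10],0],[[-30,-35,-10],0],[[-20,-20,-10],0],[[0,0,0],0],[[0,0,0],0]]}}

```text
t: 26.95
eef_pos: [0.4601, 0.0893, 0.3752]
tcp_rot: [-3.141, -0.0, 1.657]
ft_force: [0.6, 1.4, -0.7]
opening: 1.0
```

Run:
```python
from h import *
o=get_obs();print(o["t"],o["eef_pos"],o["ft_force"])
s=snapshot("top");a=s["pixels"][120:270,180:460,::-1];cv2.imwrite("pics/f1.png",cv2.resize(a,(800,429)))
s=snapshot("side");a=s["pixels"][170:400,250:490,::-1];cv2.imwrite("pics/f2.png",cv2.resize(a,(626,600)))
```

```text
26.95 [0.46009139 0.08934601 0.3752454 ] [ 0.60102256  1.35947821 -0.71807981]
```

View pics/f1.png

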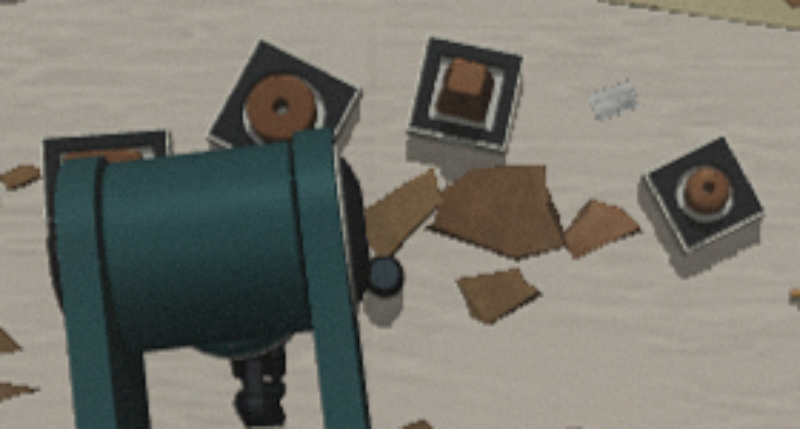

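View pics/f2.png

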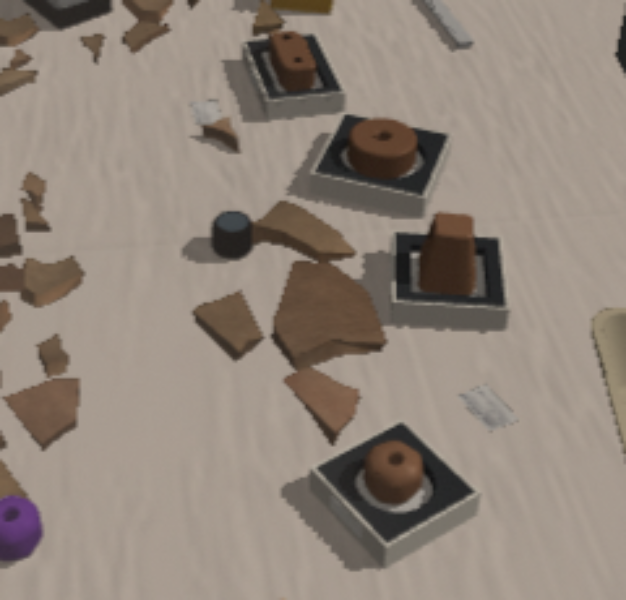

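In the side view all four finds stand upright in their cut-outs: bar (293,62), disc (383,150), pyramid (448,255) and whorl (395,472). The loupe (232,233) and small sherd (220,130) are in place, and the gripper is clear. Handing in.

```bash
python3 -c "
from plant import *
print(get_obs()['t'],finish_job())"
```

```text
the job is handed in; nothing more can be done
27.05 None
```

All four finds are packed in their matching trays. I placed the disc, spindle whorl, pyramid and bar in that order and handed the job in at 27 s of the 106 s allowed.

- **Seating:** Each find touched the bottom within 0.2 mm of the height expected for its cut-out, with contact forces of 5–13 N.
- **Final pictures:** A wrist picture after each release showed the find inside its cut-out rim. The final side picture shows all four upright, and the gripper was clear of everything.
- **Left alone:** The loupe and the small sherd look undisturbed in the final pictures. I never touched the purple look-alikes.
- **Checks that disagreed:**
  - The first rough bearings for the bar's turn differed between views (-0.07 to -0.24 rad). A closer wrist view settled this at about -0.19 rad before I gripped it.
  - The arm hid most of the bar's tray in the final top view, so I relied on the wrist and side pictures for that one.

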